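# Free a cutting die from its nest and show its edge to the inspection camera

### The arm

A 6-joint arm with a two-finger parallel gripper is mounted at the origin on a cart in front of the work surface, level with it; the furniture and walls round the work are solid. World frame = base frame: x ahead of the robot, y to its left, z up, the work surface at z = 0. Lengths are in m, angles in rad, forces in N, time in s.
With the tool pointing down it reaches from about 0.275 to 0.75 m from the base axis. Payload 10.2 kg.
Tool frame: the origin (TCP) lies midway between the tips of the shut fingers; the grasp point (between the pads) lies robot.tcp_to_grasp behind it (robot.tcp_to_grasp is the distance from the TCP to the grasp point, in m); z points along the fingers, y is the line along which they close (so a half turn about z gives the same grasp; the last joint's range is limited). The gripper opens to 88 mm and grips with 3 to 60 N. Pads are 18 mm wide; open, the fingers measure 123 mm over their backs; the gripper's body (75 mm by 187 mm) begins 45 mm behind the grasp point.
Start: joints at [0.923, 0.313, 1.498, -0, 1.331, -0.223], TCP at [0.216, 0.478, 0.239] pointing down, gripper open.
Joint ranges: [-2.94, 2.94], [-0.97, 2.17], [0.19, 2.56], [-1.23, 4.37], [0.02, 3.11], [-2.88, 2.88]. Speed limits (rad/s): [2.39, 2.39, 3.01, 3.14, 3.14, 3.14].

### API

Orientations are given as a unit quaternion [x, y, z, w].
In Python, from workcell import robot gives the robot as it stands. The module is installed in compiled form; this text tells all that it offers.
- The arm moves only by the tool step_arm, never from a script. Its argument "deltas" is a list of rows, each an object of numbers: "tx", "ty", "tz": the shift along the tool's x, y, z each as a share of 0.03 m, from -1 to 1; "rx", "ry", "rz": the turn, a rotation vector about the tool's x, y, z each as a share of 0.08 rad, from -1 to 1. In form: [{"tx": .., "ty": .., "tz": .., "rx": .., "ry": .., "rz": ..}, ...]. A call has 1 to 12 rows; each row shifts and turns the commanded pose from where the row before left it, along the tool's axes as they then stand; what a row does not reach is not made up. A row lasts 1/12 s, in which the tool goes at most 41.7 mm and 7.16 degrees, less where a joint would pass 70% of its speed; a pose out of reach is approached as far as the arm can. A call with a number of a shift or a turn outside -1 to 1 is refused whole. A call with a gripper value outside its range is refused whole. "fingers" is the finger opening in mm, from 0 to 88.1, set as the call begins (left out, the last holds). The fingers move at their own pace and stop on an object; "grip_force" is the grip in N (left out, the last holds). Time passes only in rows, so rows that do not move let the fingers close. It gives the time, the measured TCP pose, the force, the opening and the grip force at its end, in the units of the state.
- robot.read_state(): the state, without advancing time (a new reading comes with each control period).
- robot.snapshot(name): name is "scene" or "top" or "wrist"; returns the picture (384x512x3 uint8, red, green, blue); there is no depth.
- robot.camera_info(name): a dict with "K" (3x3 intrinsics, pixels), "view" (4x4, takes a point from world to camera coordinates). Camera axes: x right, y up, looking along -z (the intrinsics and any distortion apply to the point x, -y, -z); pixel columns grow to the right and rows downward; lengths in m; the calibration is good to about 2 mm. A picture is of the moment at which its call begins: read the wrist's pose just before it. camera_info takes no time and is no camera call; for the wrist camera it gives the pose at the moment of the call.
- robot.finish_job(): hands the job in; it is judged then, once.
The state is a dict: "time": time; "joints": joint angles; "joint_vel": joint speeds; "tau": joint torques, N m; "position": TCP position; "orientation": TCP orientation; "wrist_force": force on the tool from outside, world axes, zero at the start; "moment": the same for the moment, N m; "width": finger opening in m; "finger_force": force on a finger pad.
Only numpy, scipy, OpenCV 4.12 (cv2) and the standard library are available. Lean on these libraries where they do the work, as an engineer would, in place of code of your own. Each camera call takes 0.05 s, during which the arm holds its last target. There are 200 camera calls.

### The job

Throw the clamp lever of the die nest into the notch marked by the round stud, so that the clamp finger swings clear of the cutting die, then take the die out and hold it up to the inspection camera: centred in front of the lens, the edge it stood on 12 cm from the lens and square to the camera's line of sight, the die's length parallel to the long side of the camera. Finish while still holding it there, motionless in the air, with the lever left in the marked notch. Do not touch the camera and leave the other dies and the weight where they are.

Things in the scene. Friction and masses are not known exactly. Their poses are not given: they have to be found in the camera images.
- nest: Fixed die nest, either side of the robot's midline. Origin on the work surface; z up; +x runs from die to lever pivot. Base plate: x -120 to +45, y +-56, top at z = 20 mm. The die stands on it at x = -60, y = 0, length along x, between end stops and four pins 9 mm high; the pins stand 29 mm either way from the die's middle. A dark quadrant with four notches surrounds the pivot.
- die: Cutting die to be inspected, the one in the nest: a rounded oblong loop of dark strip steel with cross bars inside, 88 x 36 mm, 30 mm high, about 0.2 kg. Origin at the centre of its underside (the edge it stands on); x along its length, y across its width, z up. Grip it across its 36 mm width at the middle of its length.
- lever (a joint): Clamp lever, upright pivot; friction holds it where it is left (1.5 N at the knob moves it), no spring. Rad, clockwise seen from above: notches at 0 (86 mm finger over the die), 0.6, 1.2 (marked: stud outside it; finger clear of the die), 1.8 (end stop). Starts at 0 to 0.35. Handle along nest +x at 0, towards nest -y as it grows; finger opposite. Arms at z = 54 to 62 mm, 4 mm over the die.
- pivot (a point): Point on the upright pivot axis of the lever: 25 mm along +x from the nest's origin, 58 mm above the work surface.
- lever_knob (a point): Centre of the top of the lever's upright black knob, 102 mm above the work surface and 100 mm from the pivot axis. The knob is a 19 mm round grip, 36 mm tall (from 66 to 102 mm above the work surface).
- notch (a point): Fixed point where the knob's top centre stands when the lever is in the marked notch (1.2 rad). The tongue with the round stud points to it from outside; the stud stands 129 mm from the pivot axis and its top is 60 mm above the work surface.
- camera: Head of the fixed inspection camera: grey block 88 x 46 mm, black lens barrel. Origin: centre of the lens front, 80 mm above the work surface. z: line of sight out of the lens, up and leaning 0.35 rad from vertical towards the robot; y: along the head's long side, level. The die's origin belongs at (0, 0, 120 mm) of this frame, its z along this z, its length (x) along this y, either way round.
- link_die: Bystander: oblong cutting die 75 x 34 mm, 30 mm high, at the far side of the board. Origin at the centre of its underside.
- tab_die: Bystander: cutting die 68 x 34 mm, 30 mm high, at the far side of the board. Origin at the centre of its underside.
- weight: Bystander: steel weight 50 x 62 mm with a knob on top, 48 mm high, at the far side of the board. Origin at the centre of its underside.
- camera_base: Dark steel bench plate of the camera, 84 x 124 mm, fixed to the board. Origin on the work surface, 60 mm from the centre of the plate towards -x; the lens centre stands at x = 56, y = 0, z = 80 mm. Its long side runs along y, parallel to the camera's long side. Stands on the other side of the robot's midline from the nest.
Mind the look-alikes: they are no part of the job. What is shaped like the die but green or purple is not meant.

How it is judged:
On the way, in this order (a step that is already met when the one before it is completed fails the run):
1. the lever is in the marked notch while the die still stands in the nest (value of joint lever between 1.1 and 1.3 rad and height (world z) of die below 0.03 m and horizontal distance between die and nest below 0.075 m), for 0.2 s.
2. the die has been lifted clear of the nest in the fingers (height (world z) of die above 0.06 m and contact force between die and the fingers above 1 N), for 0.2 s.
At the end, for the whole second after the job is handed in: Die held at rest by the fingers alone, edge down: underside centre within 15 mm in the camera's x and y, 100 to 140 mm from the lens; its z within 0.2 rad of the line of sight, its length within 0.2 rad of the camera's long side; lever within 0.1 rad of the marked notch (x of die in the frame of camera between -0.015 and 0.015 m and y of die in the frame of camera between -0.015 and 0.015 m and z of die in the frame of camera between 0.1 and 0.14 m and angle between the z axis of die and the z axis of camera, either way round below 0.2 rad and angle between the x axis of die and the y axis of camera, either way round below 0.2 rad and angle between die's own z axis and vertical below 0.8 rad and height (world z) of die above 0.14 m and contact force between die and the fingers above 1 N and contact force between die and nest below 0.1 N and contact force between die and camera_base below 0.1 N and linear speed of die below 0.02 m/s and angular speed of die below 0.15 rad/s and value of joint lever between 1.1 and 1.3 rad); the arm keeps its last pose, push and grip.
It fails at once if the camera or its bench plate was touched (contact force between camera_base and anything else above 2 N).
It fails at once if a bystander was moved by more than 25 mm (distance of link_die from where it was at the start of the episode above 0.025 m).
It fails at once if a bystander was moved by more than 25 mm (distance of tab_die from where it was at the start of the episode above 0.025 m).
It fails at once if a bystander was moved by more than 25 mm (distance of weight from where it was at the start of the episode above 0.025 m).
It also fails if it takes over 48 s, if anything falls off the work surface, if the arm or the gripper's body presses on something with over 40 N, if the wrist force passes 120 N, or if a joint passes its speed limit or range.

## Working session

There is one attempt and no reset: what is moved stays moved. The work goes in short steps, Python scripts to look and compute and a tool call to move; the robot and the scene stay as the last step left them, time stands still between calls to the robot, and variables do not carry over. Pictures are saved under pics/ and viewed, at most 10 in all, crops included, and the job is handed in when it is done.

Besides the shell and the picture viewer there is one more tool, called after "Call:" in YAML: its name, and indented under it one key for each argument. step_arm: Moves the arm, as the interface text tells. Shift numbers are shares of 0.03 m and turn numbers shares of 0.08 rad, none past 1 either way. Its arguments: {"type":"object","properties":{"deltas":{"type":"array"},"fingers":{"type":"number"},"grip_force":{"type":"number"}},"required":["deltas"]}

```bash
mkdir -p pics
python3 - <<'E'
from workcell import robot
import cv2,numpy as np
print(robot.read_state(), robot.tcp_to_grasp)
for n in("scene","top"):
    p=robot.snapshot(n); cv2.imwrite(f"pics/{n}0.png",cv2.resize(p[:,:,::-1],(800,600),interpolation=cv2.INTER_CUBIC)); 
    i=robot.camera_info(n); print(n,i)
E
```

```text
{'time': 0.0, 'joints': array([ 9.22602851e-01,  3.13464153e-01,  1.49837645e+00, -1.80977633e-05,
        1.33100632e+00, -2.23401491e-01]), 'joint_vel': array([ 0.00024994,  0.00119356, -0.00120798, -0.00077686,  0.00034442,
        0.00029678]), 'tau': array([-1.18802094e-03, -4.02210975e+01, -2.52275455e+01,  6.94554881e-02,
        3.51454492e-02, -5.40895303e-05]), 'position': array([0.21624419, 0.47814754, 0.23817665]), 'orientation': array([ 2.10800506e-01,  9.77528901e-01, -5.72230769e-04, -2.56768332e-04]), 'wrist_force': array([-0.08578809,  0.18402258, -0.54490016]), 'moment': array([-0.0137444 , -0.04491213, -0.0178563 ]), 'finger_force': 0.0, 'width': 0.08813215428772878} 0.0187
scene {'K': array([[445.84912563,   0.        , 256.51750021],
       [  0.        , 445.84912563, 197.08879423],
       [  0.        ,   0.        ,   1.        ]]), 'view': array([[ 8.25985080e-01, -5.63691947e-01, -1.91502243e-04,
        -4.14497725e-01],
       [ 2.56974870e-01,  3.76246176e-01,  8.90170057e-01,
        -2.34930906e-01],
       [-5.01709641e-01, -7.35316397e-01,  4.55628393e-01,
        -9.09025714e-01],
       [ 0.00000000e+00,  0.00000000e+00,  0.00000000e+00,
         1.00000000e+00]])}
top {'K': array([[370.32704136,   0.        , 250.36698683],
       [  0.        , 370.32704136, 193.75552828],
       [  0.        ,   0.        ,   1.        ]]), 'view': array([[-0.01196424, -0.99991371,  0.00542487,  0.00782068],
       [ 0.98784367, -0.01097855,  0.15506242, -0.53467502],
       [-0.15498948,  0.00721413,  0.98788978, -0.86986704],
       [ 0.        ,  0.        ,  0.        ,  1.        ]])}
```

View pics/scene0.png

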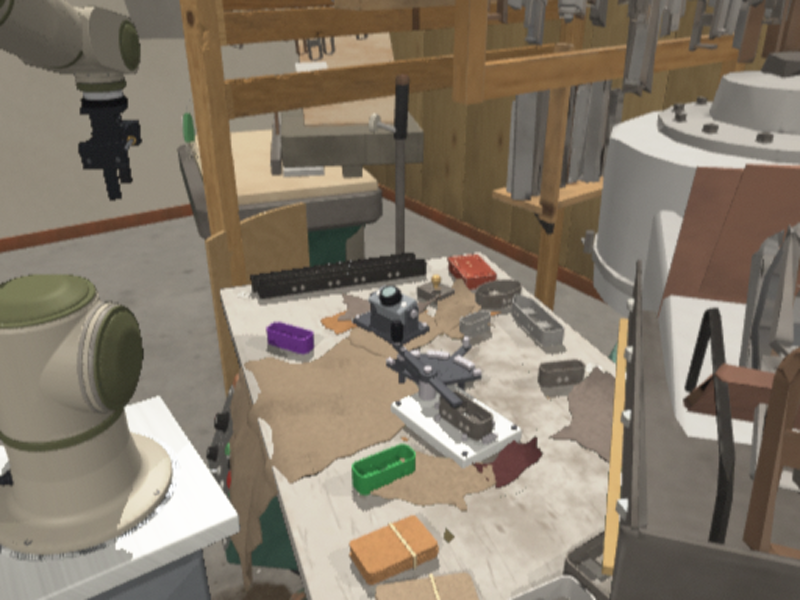

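View pics/top0.png

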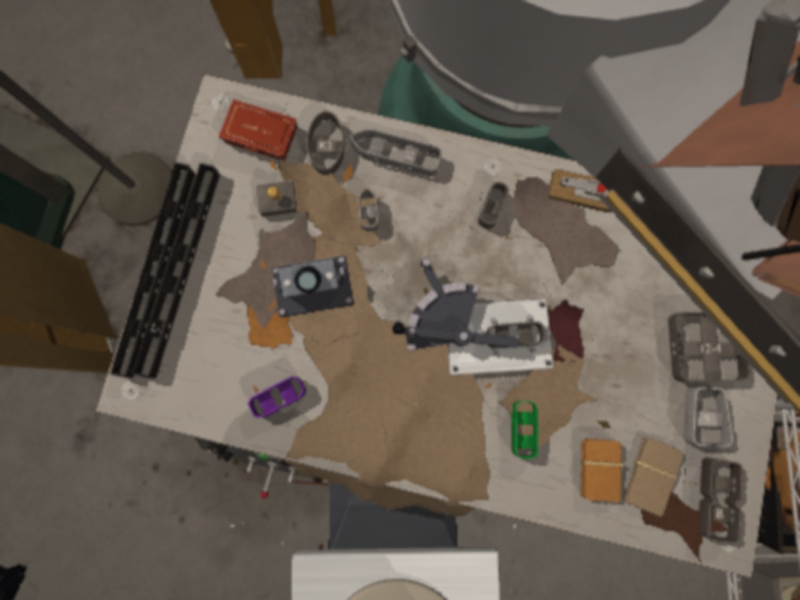

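The top view shows these candidates:
- **Die in the nest:** dark loop at (517,333), on the white plate under the lever finger.
- **Look-alikes:** green (525,428), purple (278,397), grey loops (492,205), (368,210), (327,142), (400,152) and the ones at the right edge. The target is the one in the nest.
- **Other parts:** black knob about (400,328), stud tongue about (428,268), camera about (312,285).

Next I'll check this in one close crop.

Run:
```python
import cv2
from workcell import robot
p=robot.snapshot("top")[:,:,::-1]
c=p[155:250,165:365]; cv2.imwrite("pics/crop.png",cv2.resize(c,(800,380),interpolation=cv2.INTER_CUBIC))
```

```text
(no output)
```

View pics/crop.png

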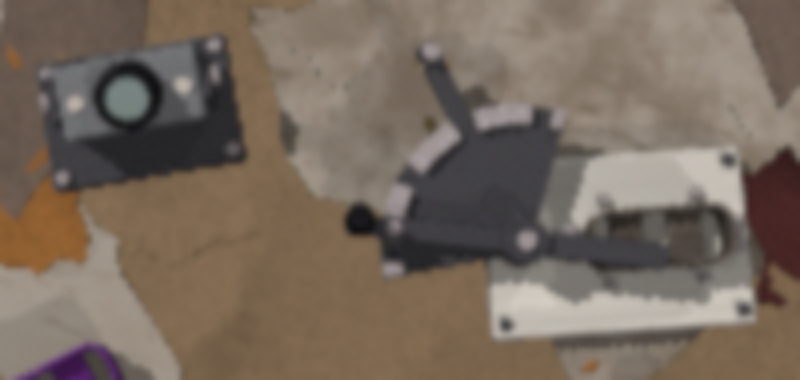

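The crop shows:
- **Lever:** knob (360,219), pivot (527,239), stud (431,50).
- **Nest plate:** corners (755,320), (738,148), (493,337).
- **Die loop:** ends about (588,240) and (735,230).
- **Camera:** lens (127,95). Bench plate corners (40,68), (223,36), (243,158), (57,190).

```bash
cat > h.py <<'E'
import numpy as np
from workcell import robot
def ray(n,uv,z,info=None):
    i=info or robot.camera_info(n); K=i["K"];V=i["view"]; R=V[:3,:3];t=V[:3,3]
    d=np.linalg.inv(K)@[uv[0],uv[1],1]; d=R.T@(d*[1,-1,-1]); o=-R.T@t
    return o+d*(z-o[2])/d[2]
def crop(u,v): return ((u+.5)/4-.5+165,(v+.5)/4-.5+155)
E
python3 - <<'E'
from h import *
P={}
for k,u,v,z in [("knob",360,219,.102),("pivot",527,239,.064),("stud",431,50,.06),("nBR",755,320,.02),("nTR",738,148,.02),("nBL",493,337,.02),("dieL",588,240,.05),("dieR",735,230,.05),("lens",127,95,.08),("c1",40,68,.01),("c2",223,36,.01),("c3",243,158,.01),("c4",57,190,.01)]:
    P[k]=ray("top",crop(u,v),z); print(k,P[k].round(4))
n=lambda a:np.linalg.norm(P[a[0]][:2]-P[a[1]][:2]).round(4)
for a in [("knob","pivot"),("stud","pivot"),("nBR","nTR"),("nBR","nBL"),("dieL","dieR"),("c1","c2"),("c2","c3"),("c4","c3")]: print(a,n(a))
yaw=lambda a,b:np.arctan2(*(P[b]-P[a])[1::-1]).round(3)
print("nest yaw from long",yaw("nBR","nBL"),"short",yaw("nBR","nTR")+np.pi/2,"stud->",yaw("pivot","stud")+1.2,"die",yaw("dieR","dieL"))
print("handle",yaw("pivot","knob"))
print("cam y axis",yaw("c2","c1"),yaw("c3","c4"),"x",yaw("c3","c2"),yaw("c4","c1"))
E
```

```text
knob [ 0.4891 -0.0072  0.102 ]
pivot [ 0.4803 -0.1071  0.064 ]
stud [ 0.597  -0.0527  0.06  ]
nBR [ 0.4326 -0.2529  0.02  ]
nTR [ 0.5408 -0.2481  0.02  ]
nBL [ 0.4241 -0.09    0.02  ]
dieL [ 0.4807 -0.1459  0.05  ]
dieR [ 0.4857 -0.2353  0.05  ]
lens [0.567  0.1295 0.08  ]
c1 [0.5994 0.1953 0.01  ]
c2 [0.6192 0.0778 0.01  ]
c3 [0.5395 0.0651 0.01  ]
c4 [0.5202 0.183  0.01  ]
('knob', 'pivot') 0.1003
('stud', 'pivot') 0.1288
('nBR', 'nTR') 0.1083
('nBR', 'nBL') 0.1631
('dieL', 'dieR') 0.0895
('c1', 'c2') 0.1191
('c2', 'c3') 0.0808
('c4', 'c3') 0.1195
nest yaw from long 1.623 short 1.6147963267948966 stud-> 1.637 die 1.627
handle 1.483
cam y axis 1.738 1.732 x 0.159 0.154
```

The measured sizes match the given ones: 100.3, 128.8, 108 and 163 mm. The results:
- **Lever:** about 0.14 rad, notch at about (0.571, -0.065).
- **Die:** about (0.4845, -0.191).
- **Camera:** target die origin about (0.525, 0.123, 0.193).

Next I'll move above the knob.

Call:
step_arm:
  deltas:
    - {"tx":-0.95,"ty":-0.7}
    - {"tx":-0.95,"ty":-0.7}
    - {"tx":-0.95,"ty":-0.7}
    - {"tx":-0.95,"ty":-0.7}
    - {"tx":-0.95,"ty":-0.7}
    - {"tx":-0.95,"ty":-0.7}
    - {"tx":-0.95,"ty":-0.7}
    - {"tx":-0.95,"ty":-0.7}
    - {"tx":-0.95,"ty":-0.7}
    - {"tx":-0.95,"ty":-0.7}
    - {"tx":-0.95,"ty":-0.7}
    - {"tx":-0.95,"ty":-0.7}
  fingers: 50

```text
invalid input at $.deltas[0]: expected keys tx, ty, tz, rx, ry, rz
```

Call:
step_arm:
  deltas:
    - {"tx":-0.95,"ty":-0.7}
    - {"tx":-0.95,"ty":-0.7}
    - {"tx":-0.95,"ty":-0.7}
    - {"rz":1}
    - {"rz":1}
    - {"rz":1}
    - {"rz":1}
    - {"rz":1}
    - {"rz":1}
    - {"rz":1}
    - {"rz":1}
    - {"rz":1}

```text
invalid input at $.deltas[0]: expected keys tx, ty, tz, rx, ry, rz
```

Call:
step_arm:
  deltas:
    - {"rz":1}
    - {"rz":1}
    - {"rz":1}
    - {"rz":1}
    - {"rz":1}
    - {"rz":1}
    - {"rz":1}
    - {"rz":1}
    - {"rz":1}
    - {"rz":1}
    - {"rz":1}
    - {}

```text
invalid input at $.deltas[0]: expected keys tx, ty, tz, rx, ry, rz
```

```bash
cat >> h.py <<'E'
from scipy.spatial.transform import Rotation as Rot
def to(p,up_heading=None,R=None):
    """delta in tool axes, units of rows (0.03 m, 0.08 rad); up_heading: heading of tool y with tool pointing down"""
    s=robot.read_state(); R0=Rot.from_quat(s["orientation"])
    d=R0.inv().apply(np.array(p)-s["position"])/.03
    if up_heading is not None:
        a=up_heading; x=[-np.sin(a),np.cos(a),0]; y=[np.cos(a),np.sin(a),0]
        R=Rot.from_matrix(np.c_[x,y,[0,0,-1]])
    r=(R0.inv()*R).as_rotvec()/.08 if R is not None else 0
    M=R0.as_matrix()
    print("t",s["time"].round(2),"pos",s["position"].round(4),"y head",np.arctan2(M[1,1],M[0,1]).round(3),"tz",M[:,2].round(3),"w",s["width"].round(4),"F",s["wrist_force"].round(1),"ff",s["finger_force"])
    print("rows shift",d.round(2),"turn",np.round(r,2))
E
python3 -c "
from h import *
to([.4891,-.0072,.078],-.5)"
```

```text
Traceback (most recent call last):
  File "h.py", line 18, in to
    print("t",s["time"].round(2),"pos",s["position"].round(4),"y head",np.arctan2(M[1,1],M[0,1]).round(3),"tz",M[:,2].round(3),"w",s["width"].round(4),"F",s["wrist_force"].round(1),"ff",s["finger_force"])
              ^^^^^^^^^^^^^^^
AttributeError: 'float' object has no attribute 'round'
```

```bash
sed -i 's/s\["time"\].round(2)/round(s["time"],2)/; s/s\["width"\].round(4)/round(s["width"],4)/' h.py
```

Call:
step_arm:
  deltas:
    - {"tx":-0.95,"ty":-0.7,"tz":0,"rx":0,"ry":0,"rz":0}
    - {"tx":-0.95,"ty":-0.7,"tz":0,"rx":0,"ry":0,"rz":0}
    - {"tx":-0.95,"ty":-0.7,"tz":0,"rx":0,"ry":0,"rz":0}
    - {"tx":-0.95,"ty":-0.7,"tz":0,"rx":0,"ry":0,"rz":0}
    - {"tx":-0.95,"ty":-0.7,"tz":0,"rx":0,"ry":0,"rz":0}
    - {"tx":-0.95,"ty":-0.7,"tz":0,"rx":0,"ry":0,"rz":0}
    - {"tx":-0.95,"ty":-0.7,"tz":0,"rx":0,"ry":0,"rz":0}
    - {"tx":-0.95,"ty":-0.7,"tz":0,"rx":0,"ry":0,"rz":0}
    - {"tx":-0.95,"ty":-0.7,"tz":0,"rx":0,"ry":0,"rz":0}
    - {"tx":-0.95,"ty":-0.7,"tz":0,"rx":0,"ry":0,"rz":0}
    - {"tx":-0.95,"ty":-0.7,"tz":0,"rx":0,"ry":0,"rz":0}
    - {"tx":-0.95,"ty":-0.7,"tz":0,"rx":0,"ry":0,"rz":0}
  fingers: 50

```text
time: 1.15
position: [0.4246, 0.1061, 0.2387]
orientation: [0.211, 0.978, 0.0, -0.0]
wrist_force: [-0.5, -1.2, -0.1]
width: 0.0502
finger_force: 0.0
```

Call:
step_arm:
  deltas:
    - {"tx":-0.95,"ty":-0.7,"tz":0,"rx":0,"ry":0,"rz":0}
    - {"tx":-0.95,"ty":-0.7,"tz":0,"rx":0,"ry":0,"rz":0}
    - {"tx":0,"ty":0,"tz":0,"rx":0,"ry":0,"rz":1}
    - {"tx":0,"ty":0,"tz":0,"rx":0,"ry":0,"rz":1}
    - {"tx":0,"ty":0,"tz":0,"rx":0,"ry":0,"rz":1}
    - {"tx":0,"ty":0,"tz":0,"rx":0,"ry":0,"rz":1}
    - {"tx":0,"ty":0,"tz":0,"rx":0,"ry":0,"rz":1}
    - {"tx":0,"ty":0,"tz":0,"rx":0,"ry":0,"rz":1}
    - {"tx":0,"ty":0,"tz":0,"rx":0,"ry":0,"rz":1}
    - {"tx":0,"ty":0,"tz":0,"rx":0,"ry":0,"rz":1}
    - {"tx":0,"ty":0,"tz":0,"rx":0,"ry":0,"rz":1}
    - {"tx":0,"ty":0,"tz":0,"rx":0,"ry":0,"rz":1}

```text
time: 2.15
position: [0.4586, 0.046, 0.2385]
orientation: [0.576, 0.817, -0.0, -0.0]
wrist_force: [0.2, -1.0, 0.2]
width: 0.05
finger_force: 0.0
```

Call:
step_arm:
  deltas:
    - {"tx":0,"ty":0,"tz":0,"rx":0,"ry":0,"rz":1}
    - {"tx":0,"ty":0,"tz":0,"rx":0,"ry":0,"rz":1}
    - {"tx":0,"ty":0,"tz":0,"rx":0,"ry":0,"rz":1}
    - {"tx":0,"ty":0,"tz":0,"rx":0,"ry":0,"rz":1}
    - {"tx":0,"ty":0,"tz":0,"rx":0,"ry":0,"rz":1}
    - {"tx":0,"ty":0,"tz":0,"rx":0,"ry":0,"rz":1}
    - {"tx":0,"ty":0,"tz":0,"rx":0,"ry":0,"rz":1}
    - {"tx":0,"ty":0,"tz":0,"rx":0,"ry":0,"rz":1}
    - {"tx":0,"ty":0,"tz":0,"rx":0,"ry":0,"rz":1}
    - {"tx":0,"ty":0,"tz":0,"rx":0,"ry":0,"rz":1}
    - {"tx":0,"ty":0,"tz":0,"rx":0,"ry":0,"rz":0}

```text
time: 3.07
position: [0.4587, 0.0461, 0.2386]
orientation: [0.849, 0.529, -0.0, -0.0]
wrist_force: [-0.4, 0.5, 0.3]
width: 0.0501
finger_force: 0.0
```

```bash
python3 -c "
from h import *
to([.4891,-.0072,.078],-.5)"
```

```text
t 3.07 pos [0.4587 0.0461 0.2386] y head -0.457 tz [-0.  0. -1.] w 0.0501 F [-0.4  0.5  0.3] ff 0.0
rows shift [-1.14  1.7   5.35] turn [-0.    0.    0.54]
```

Call:
step_arm:
  deltas:
    - {"tx":-0.57,"ty":0.85,"tz":0,"rx":0,"ry":0,"rz":0.5}
    - {"tx":-0.57,"ty":0.85,"tz":0,"rx":0,"ry":0,"rz":0}
    - {"tx":0,"ty":0,"tz":0.9,"rx":0,"ry":0,"rz":0}
    - {"tx":0,"ty":0,"tz":0.9,"rx":0,"ry":0,"rz":0}
    - {"tx":0,"ty":0,"tz":0.9,"rx":0,"ry":0,"rz":0}
    - {"tx":0,"ty":0,"tz":0.9,"rx":0,"ry":0,"rz":0}
    - {"tx":0,"ty":0,"tz":0.9,"rx":0,"ry":0,"rz":0}
    - {"tx":0,"ty":0,"tz":0.85,"rx":0,"ry":0,"rz":0}
    - {"tx":0,"ty":0,"tz":0,"rx":0,"ry":0,"rz":0}

```text
time: 3.82
position: [0.4861, -0.0071, 0.0743]
orientation: [0.858, 0.514, -0.003, -0.003]
wrist_force: [-0.1, -0.5, -0.5]
width: 0.05
finger_force: 0.0
```

Call:
step_arm:
  deltas:
    - {"tx":0,"ty":0,"tz":0,"rx":0,"ry":0,"rz":0}
    - {"tx":0,"ty":0,"tz":0,"rx":0,"ry":0,"rz":0}
    - {"tx":0,"ty":0,"tz":0,"rx":0,"ry":0,"rz":0}
    - {"tx":0,"ty":0,"tz":0,"rx":0,"ry":0,"rz":0}
    - {"tx":0,"ty":0,"tz":0,"rx":0,"ry":0,"rz":0}
  fingers: 10
  grip_force: 10

```text
time: 4.23
position: [0.489, -0.0078, 0.0792]
orientation: [0.858, 0.513, 0.001, 0.001]
wrist_force: [1.4, -1.9, 0.3]
width: 0.0187
finger_force: 1.4
```

```bash
python3 -c "
from h import *
to([.571,-.065,.078])
s=robot.read_state();p=s['position'][:2]-[.4803,-.1071];print(np.hypot(*p),np.arctan2(p[1],p[0]))
R0=Rot.from_quat(s['orientation']);prev=s['position']
for h in np.linspace(1.483,.43,11)[1:]:
    q=np.array([.4803+.1*np.cos(h),-.1071+.1*np.sin(h),prev[2]]); print((R0.inv().apply(q-prev)/.03).round(2)); prev=q"
```

```text
t 4.23 pos [ 0.489  -0.0078  0.0792] y head -0.494 tz [ 0.002 -0.001 -1.   ] w 0.0187 F [ 1.4 -1.9  0.3] ff 1.4124379420354671
rows shift [-0.38  3.31  0.05] turn 0
0.0996647589629411 1.4832523082331979
[0.13 0.33 0.  ]
[0.09 0.34 0.  ]
[0.05 0.35 0.  ]
[0.01 0.35 0.  ]
[-0.02  0.35  0.  ]
[-0.06  0.35  0.  ]
[-0.1   0.34  0.  ]
[-0.13  0.33  0.  ]
[-0.16  0.31  0.  ]
[-0.2   0.29  0.  ]
```

Gripped the knob at the expected radius and angle. Next I'll swing along the arc.

Call:
step_arm:
  deltas:
    - {"tx":0.13,"ty":0.33,"tz":0,"rx":0,"ry":0,"rz":0}
    - {"tx":0.09,"ty":0.34,"tz":0,"rx":0,"ry":0,"rz":0}
    - {"tx":0.05,"ty":0.35,"tz":0,"rx":0,"ry":0,"rz":0}
    - {"tx":0.01,"ty":0.35,"tz":0,"rx":0,"ry":0,"rz":0}
    - {"tx":-0.02,"ty":0.35,"tz":0,"rx":0,"ry":0,"rz":0}
    - {"tx":-0.06,"ty":0.35,"tz":0,"rx":0,"ry":0,"rz":0}
    - {"tx":-0.1,"ty":0.34,"tz":0,"rx":0,"ry":0,"rz":0}
    - {"tx":-0.13,"ty":0.33,"tz":0,"rx":0,"ry":0,"rz":0}
    - {"tx":-0.16,"ty":0.31,"tz":0,"rx":0,"ry":0,"rz":0}
    - {"tx":-0.2,"ty":0.29,"tz":0,"rx":0,"ry":0,"rz":0}
    - {"tx":0,"ty":0,"tz":0,"rx":0,"ry":0,"rz":0}
    - {"tx":0,"ty":0,"tz":0,"rx":0,"ry":0,"rz":0}

```text
time: 5.23
position: [0.5718, -0.0663, 0.0785]
orientation: [0.859, 0.512, 0.001, 0.001]
wrist_force: [2.8, 0.4, 0.4]
width: 0.0185
finger_force: 10.0
```

```bash
python3 -c "
from h import *
to([.571,-.065,.078])
s=robot.read_state();p=s['position'][:2]-[.4803,-.1071];print(np.hypot(*p),1.63-np.arctan2(p[1],p[0]))"
```

```text
t 5.23 pos [ 0.5718 -0.0663  0.0785] y head -0.495 tz [ 0.002 -0.001 -1.   ] w 0.0185 F [2.8 0.4 0.4] ff 10.002053450281778
rows shift [ 0.03 -0.04  0.02] turn 0
0.10015052603234467 1.2107489686009585
```

Call:
step_arm:
  deltas:
    - {"tx":0,"ty":0,"tz":0,"rx":0,"ry":0,"rz":0}
    - {"tx":0,"ty":0,"tz":0,"rx":0,"ry":0,"rz":0}
    - {"tx":0,"ty":0,"tz":0,"rx":0,"ry":0,"rz":0}
    - {"tx":0,"ty":0,"tz":-0.5,"rx":0,"ry":0,"rz":0}
    - {"tx":0,"ty":0,"tz":-0.9,"rx":0,"ry":0,"rz":0}
    - {"tx":0,"ty":0,"tz":-0.9,"rx":0,"ry":0,"rz":0}
    - {"tx":0,"ty":0,"tz":-0.9,"rx":0,"ry":0,"rz":0}
    - {"tx":0,"ty":0,"tz":-0.9,"rx":0,"ry":0,"rz":0}
    - {"tx":0,"ty":0,"tz":0,"rx":0,"ry":0,"rz":0}
  fingers: 56

```text
time: 5.98
position: [0.5727, -0.0658, 0.2065]
orientation: [0.858, 0.513, 0.003, 0.003]
wrist_force: [1.0, -0.4, 1.5]
width: 0.0561
finger_force: 0.0
```

```bash
python3 -c "
from h import *
to([.4845,-.1913,.19],.056)"
```

```text
t 5.98 pos [ 0.5727 -0.0658  0.2065] y head -0.493 tz [ 0.008 -0.003 -1.   ] w 0.0561 F [ 1.  -0.4  1.5] ff 0.0
rows shift [-5.08 -0.61  0.54] turn [ 0.11  0.01 -6.87]
```

Call:
step_arm:
  deltas:
    - {"tx":-0.85,"ty":-0.1,"tz":0.1,"rx":0,"ry":0,"rz":0}
    - {"tx":-0.85,"ty":-0.1,"tz":0.1,"rx":0,"ry":0,"rz":0}
    - {"tx":-0.85,"ty":-0.1,"tz":0.1,"rx":0,"ry":0,"rz":0}
    - {"tx":-0.85,"ty":-0.1,"tz":0.1,"rx":0,"ry":0,"rz":0}
    - {"tx":-0.85,"ty":-0.1,"tz":0.1,"rx":0,"ry":0,"rz":0}
    - {"tx":-0.85,"ty":-0.1,"tz":0,"rx":0,"ry":0,"rz":0}

```text
time: 6.48
position: [0.4815, -0.1921, 0.1852]
orientation: [0.858, 0.513, -0.0, -0.001]
wrist_force: [-0.2, 0.4, 0.6]
width: 0.056
finger_force: 0.0
```

Call:
step_arm:
  deltas:
    - {"tx":0,"ty":0,"tz":0,"rx":0,"ry":0,"rz":-1}
    - {"tx":0,"ty":0,"tz":0,"rx":0,"ry":0,"rz":-1}
    - {"tx":0,"ty":0,"tz":0,"rx":0,"ry":0,"rz":-1}
    - {"tx":0,"ty":0,"tz":0,"rx":0,"ry":0,"rz":-1}
    - {"tx":0,"ty":0,"tz":0,"rx":0,"ry":0,"rz":-1}
    - {"tx":0,"ty":0,"tz":0,"rx":0,"ry":0,"rz":-1}
    - {"tx":0,"ty":0,"tz":0,"rx":0,"ry":0,"rz":-0.87}
    - {"tx":0,"ty":0,"tz":0,"rx":0,"ry":0,"rz":0}
    - {"tx":0,"ty":0,"tz":0,"rx":0,"ry":0,"rz":0}

```text
time: 7.23
position: [0.4826, -0.1914, 0.1858]
orientation: [0.688, 0.726, -0.0, -0.0]
wrist_force: [-0.1, -0.1, -0.1]
width: 0.0562
finger_force: 0.0
```

Run:
```python
from h import *
import cv2
to([.4845,-.1913,.19],.056)
np.save("wi.npy",robot.camera_info("wrist"),allow_pickle=True)
w=robot.snapshot("wrist"); t=robot.snapshot("top")[155:250,165:365]
w=cv2.resize(w,(640,480)); t=cv2.resize(t,(252,120)); 
cv2.imwrite("pics/w1.png",w[:,:,::-1]); cv2.imwrite("pics/t1.png",cv2.resize(robot.snapshot("top")[155:250,240:365],(750,570),interpolation=cv2.INTER_CUBIC)[:,:,::-1])
```

```text
t 7.23 pos [ 0.4826 -0.1914  0.1858] y head 0.054 tz [-0.001  0.    -1.   ] w 0.0562 F [-0.1 -0.1 -0.1] ff 0.0
rows shift [ 0.    0.06 -0.14] turn [-0.01 -0.   -0.03]
```

View pics/w1.png

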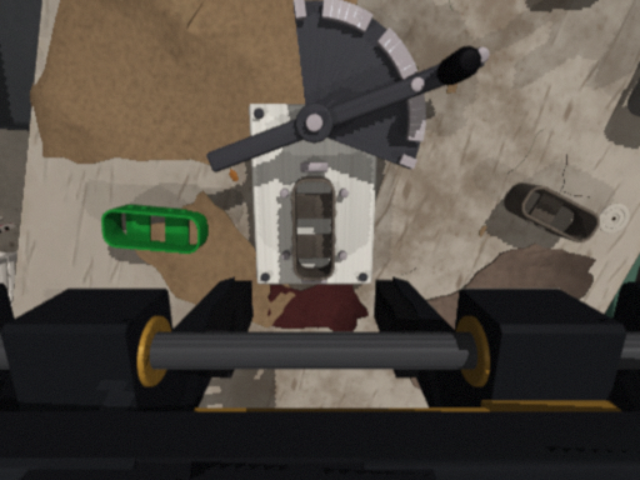

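View pics/t1.png

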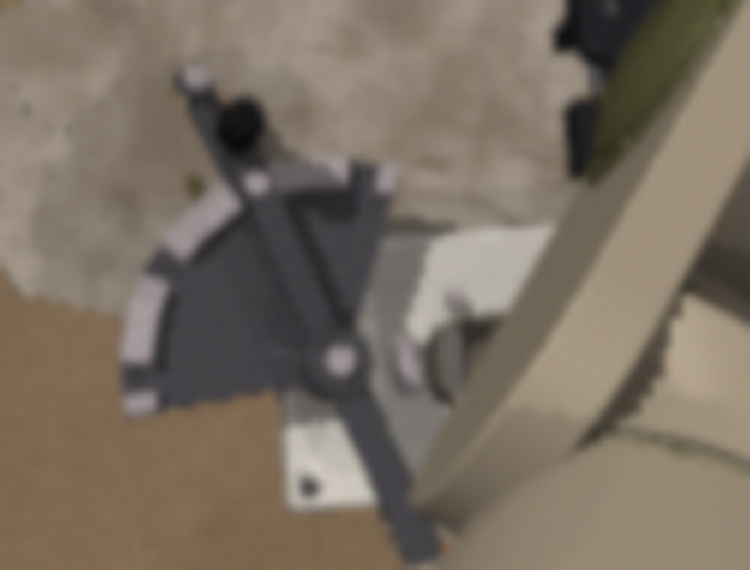

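The lever lies in line with the stud tongue: in t1, knob (240,125), stud (195,77), pivot (341,360). The finger is clear of the die. In the wrist view the die's top loop spans x 294–334 and y 178–277, free of the lever.

Run:
```python
from h import *
i=np.load("wi.npy",allow_pickle=True).item()
f=lambda u,v,z:ray("wrist",((u+.5)*.8-.5,(v+.5)*.8-.5),z,i).round(4)
for q in [(294,228),(334,228),(314,178),(314,277)]: print(f(*q,.05))
print("knob",f(462,62,.102),"pivot",f(314,122,.064), "corners",f(250,104,.02),f(257,282,.02),f(373,282,.02))
to([.4845,-.1913,.0225],.056)
```

```text
[ 0.4665 -0.1905  0.05  ]
[ 0.5    -0.1886  0.05  ]
[ 0.481  -0.1482  0.05  ]
[ 0.4857 -0.2332  0.05  ]
knob [ 0.5664 -0.0698  0.102 ] pivot [ 0.4786 -0.1065  0.064 ] corners [ 0.4235 -0.0918  0.02  ] [ 0.4316 -0.2528  0.02  ] [ 0.5437 -0.2465  0.02  ]
t 7.38 pos [ 0.4827 -0.1916  0.1861] y head 0.054 tz [-0.  0. -1.] w 0.0563 F [-0.8  0.6  0.1] ff 0.0
rows shift [0.   0.06 5.45] turn [-0.   -0.   -0.02]
```

Call:
step_arm:
  deltas:
    - {"tx":0,"ty":0.03,"tz":1,"rx":0,"ry":0,"rz":0}
    - {"tx":0,"ty":0,"tz":1,"rx":0,"ry":0,"rz":0}
    - {"tx":0,"ty":0,"tz":1,"rx":0,"ry":0,"rz":0}
    - {"tx":0,"ty":0,"tz":1,"rx":0,"ry":0,"rz":0}
    - {"tx":0,"ty":0,"tz":0.6,"rx":0,"ry":0,"rz":0}
    - {"tx":0,"ty":0,"tz":0.4,"rx":0,"ry":0,"rz":0}
    - {"tx":0,"ty":0,"tz":0.2,"rx":0,"ry":0,"rz":0}
    - {"tx":0,"ty":0,"tz":0.13,"rx":0,"ry":0,"rz":0}
    - {"tx":0,"ty":0,"tz":0,"rx":0,"ry":0,"rz":0}
    - {"tx":0,"ty":0,"tz":0,"rx":0,"ry":0,"rz":0}

```text
time: 8.22
position: [0.484, -0.1918, 0.027]
orientation: [0.687, 0.726, 0.0, 0.001]
wrist_force: [1.3, 0.1, 0.3]
width: 0.0561
finger_force: 0.0
```

Call:
step_arm:
  deltas:
    - {"tx":0,"ty":0,"tz":0,"rx":0,"ry":0,"rz":0}
    - {"tx":0,"ty":0,"tz":0,"rx":0,"ry":0,"rz":0}
    - {"tx":0,"ty":0,"tz":0,"rx":0,"ry":0,"rz":0}
    - {"tx":0,"ty":0,"tz":0,"rx":0,"ry":0,"rz":0}
    - {"tx":0,"ty":0,"tz":0,"rx":0,"ry":0,"rz":0}
    - {"tx":0,"ty":0,"tz":0,"rx":0,"ry":0,"rz":0}
  fingers: 20
  grip_force: 35

```text
time: 8.72
position: [0.4838, -0.1917, 0.0267]
orientation: [0.687, 0.727, -0.0, 0.0]
wrist_force: [-1.0, 0.7, 5.2]
width: 0.0355
finger_force: 35.0
```

Call:
step_arm:
  deltas:
    - {"tx":0,"ty":0,"tz":-0.2,"rx":0,"ry":0,"rz":0}
    - {"tx":0,"ty":0,"tz":-0.4,"rx":0,"ry":0,"rz":0}
    - {"tx":0,"ty":0,"tz":-0.7,"rx":0,"ry":0,"rz":0}
    - {"tx":0,"ty":0,"tz":-0.7,"rx":0,"ry":0,"rz":0}
    - {"tx":0,"ty":0,"tz":-0.7,"rx":0,"ry":0,"rz":0}
    - {"tx":0,"ty":0,"tz":-0.7,"rx":0,"ry":0,"rz":0}
    - {"tx":0,"ty":0,"tz":-0.7,"rx":0,"ry":0,"rz":0}
    - {"tx":0,"ty":0,"tz":-0.7,"rx":0,"ry":0,"rz":0}
    - {"tx":0,"ty":0,"tz":-0.7,"rx":0,"ry":0,"rz":0}
    - {"tx":0,"ty":0,"tz":-0.7,"rx":0,"ry":0,"rz":0}
    - {"tx":0,"ty":0,"tz":-0.5,"rx":0,"ry":0,"rz":0}
    - {"tx":0,"ty":0,"tz":-0.3,"rx":0,"ry":0,"rz":0}

```text
time: 9.72
position: [0.4838, -0.1916, 0.238]
orientation: [0.687, 0.727, 0.0, 0.001]
wrist_force: [0.3, 0.0, -2.0]
width: 0.0353
finger_force: 35.0
```

```bash
cat >> h.py <<'E'
def tgt():
    psi=.162; z=np.array([-np.sin(.35)*np.cos(psi),-np.sin(.35)*np.sin(psi),np.cos(.35)])
    x=np.array([-np.sin(psi),np.cos(psi),0]); R=Rot.from_matrix(np.c_[x,np.cross(-z,x),-z])
    to(np.array([.566,.1295,.08])+.1267*z,R=R)
E
python3 -c "
from h import *
to([.523,.1225,.235]);tgt()"
```

```text
t 9.72 pos [ 0.4838 -0.1916  0.238 ] y head 0.056 tz [ 0.002 -0.001 -1.   ] w 0.0353 F [ 0.3  0.  -2. ] ff 34.99955660663545
rows shift [10.38  1.89  0.09] turn 0
t 9.72 pos [ 0.4838 -0.1916  0.238 ] y head 0.056 tz [ 0.002 -0.001 -1.   ] w 0.0353 F [ 0.3  0.  -2. ] ff 34.99955660663545
rows shift [10.38  1.89  1.29] turn [-4.35  0.25 -1.31]
```

Call:
step_arm:
  deltas:
    - {"tx":0.5,"ty":0.1,"tz":0,"rx":0,"ry":0,"rz":0}
    - {"tx":0.9,"ty":0.16,"tz":0,"rx":0,"ry":0,"rz":0}
    - {"tx":1,"ty":0.18,"tz":0,"rx":0,"ry":0,"rz":0}
    - {"tx":1,"ty":0.18,"tz":0,"rx":0,"ry":0,"rz":0}
    - {"tx":1,"ty":0.18,"tz":0,"rx":0,"ry":0,"rz":0}
    - {"tx":1,"ty":0.18,"tz":0,"rx":0,"ry":0,"rz":0}
    - {"tx":1,"ty":0.18,"tz":0,"rx":0,"ry":0,"rz":0}
    - {"tx":1,"ty":0.18,"tz":0,"rx":0,"ry":0,"rz":0}
    - {"tx":1,"ty":0.18,"tz":0,"rx":0,"ry":0,"rz":0}
    - {"tx":0.9,"ty":0.17,"tz":0,"rx":0,"ry":0,"rz":0}
    - {"tx":0.6,"ty":0.1,"tz":0,"rx":0,"ry":0,"rz":0}
    - {"tx":0.4,"ty":0.1,"tz":0,"rx":0,"ry":0,"rz":0}

```text
time: 10.72
position: [0.5227, 0.122, 0.2357]
orientation: [0.687, 0.727, -0.0, -0.001]
wrist_force: [-1.1, -0.5, -1.9]
width: 0.0354
finger_force: 35.0
```

Call:
step_arm:
  deltas:
    - {"tx":0,"ty":0,"tz":0,"rx":-0.4,"ry":0,"rz":-0.13}
    - {"tx":0,"ty":0,"tz":0,"rx":-0.7,"ry":0.03,"rz":-0.2}
    - {"tx":0,"ty":0,"tz":0,"rx":-0.7,"ry":0.03,"rz":-0.2}
    - {"tx":0,"ty":0,"tz":0,"rx":-0.7,"ry":0.03,"rz":-0.2}
    - {"tx":0,"ty":0,"tz":0,"rx":-0.7,"ry":0.03,"rz":-0.2}
    - {"tx":0,"ty":0,"tz":0,"rx":-0.7,"ry":0.03,"rz":-0.2}
    - {"tx":0,"ty":0,"tz":0,"rx":-0.4,"ry":0.03,"rz":-0.15}
    - {"tx":0,"ty":0,"tz":0,"rx":0,"ry":0,"rz":0}
    - {"tx":0,"ty":0,"tz":0,"rx":0,"ry":0,"rz":0}

```text
time: 11.47
position: [0.5229, 0.1197, 0.2361]
orientation: [0.639, 0.75, 0.128, 0.112]
wrist_force: [0.2, -0.7, -3.0]
width: 0.0357
finger_force: 35.0
```

```bash
python3 -c "
from h import *
tgt()"
```

```text
t 11.47 pos [0.5229 0.1197 0.2361] y head 0.159 tz [ 0.332  0.049 -0.942] w 0.0357 F [ 0.2 -0.7 -3. ] ff 34.99946366529912
rows shift [ 0.09 -0.39  1.17] turn [-0.1   0.06 -0.03]
```

Call:
step_arm:
  deltas:
    - {"tx":0.02,"ty":-0.08,"tz":0.25,"rx":-0.1,"ry":0.05,"rz":0}
    - {"tx":0.02,"ty":-0.08,"tz":0.3,"rx":0,"ry":0,"rz":0}
    - {"tx":0.02,"ty":-0.08,"tz":0.25,"rx":0,"ry":0,"rz":0}
    - {"tx":0.02,"ty":-0.08,"tz":0.22,"rx":0,"ry":0,"rz":0}
    - {"tx":0.01,"ty":-0.07,"tz":0.15,"rx":0,"ry":0,"rz":0}
    - {"tx":0,"ty":0,"tz":0,"rx":0,"ry":0,"rz":0}
    - {"tx":0,"ty":0,"tz":0,"rx":0,"ry":0,"rz":0}
    - {"tx":0,"ty":0,"tz":0,"rx":0,"ry":0,"rz":0}

```text
time: 12.13
position: [0.524, 0.1229, 0.1997]
orientation: [0.638, 0.75, 0.134, 0.114]
wrist_force: [-0.5, -0.0, -2.5]
width: 0.0356
finger_force: 35.0
```

Run:
```python
from h import *
import cv2
tgt()
s=robot.snapshot("scene")[150:290,200:400]; t=robot.snapshot("top")[130:270,150:350]
cv2.imwrite("pics/f.png",cv2.resize(np.hstack([s,t]),(800,280),interpolation=cv2.INTER_CUBIC)[:,:,::-1])
```

```text
t 12.13 pos [0.524  0.1229 0.1997] y head 0.16 tz [ 0.341  0.055 -0.938] w 0.0356 F [-0.5 -0.  -2.5] ff 34.99957926571369
rows shift [-0.01 -0.04  0.01] turn [ 0.03  0.01 -0.02]
```

View pics/f.png

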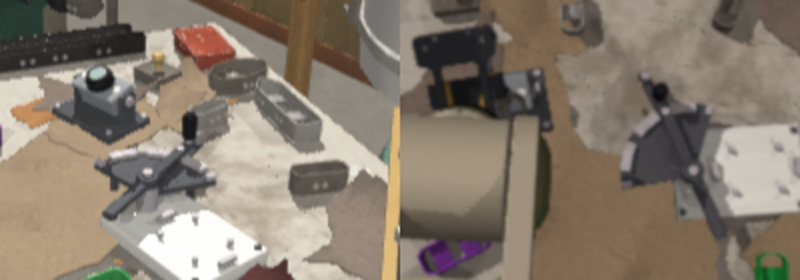

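The nest is empty and the lever lies along the stud tongue, but the die is above the crop. I'll take one wider look.

Run:
```python
from h import *
import cv2
s=robot.snapshot("scene")[60:220,170:370]
cv2.imwrite("pics/g.png",cv2.resize(s,(750,600),interpolation=cv2.INTER_CUBIC)[:,:,::-1])
i=robot.camera_info("scene")
z=np.array([-.3385,-.0553,.9394])
for k,p in dict(lens=np.array([.566,.1295,.08]),die=np.array([.566,.1295,.08])+.12*z).items():
    q=i["view"][:3]@np.r_[p,1]; q=i["K"]@(q*[1,-1,-1]); print(k,((q[:2]/q[2]-[170,60])*3.75).round())
```

```text
lens [298. 473.]
die [254. 346.]
```

View pics/g.png

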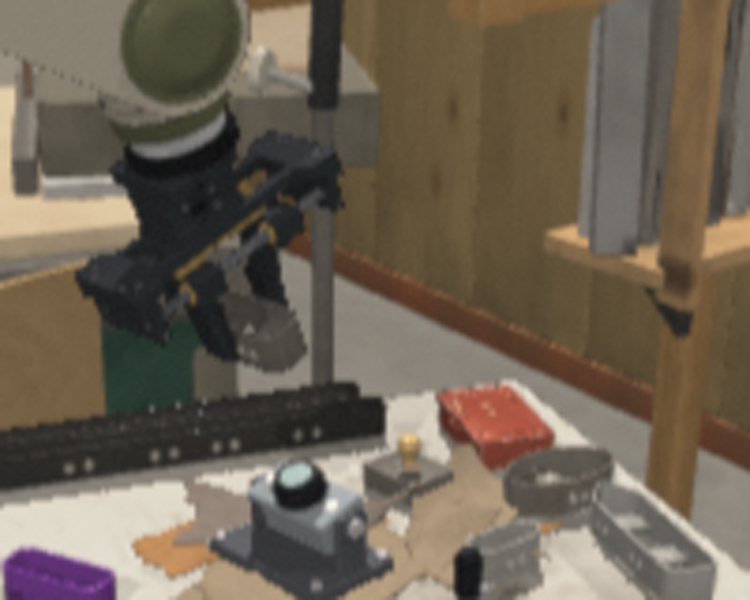

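The die is held at about (262,335), in line with the lens at (300,480) and tilted to match it. The prediction for the die's underside was (254,346). I'll hand the job in.

```bash
python3 -c "
from workcell import robot
print(robot.finish_job())"
```

```text
the job is handed in; nothing more can be done
None
```

I handed the job in at about 12 s: the lever is in the marked notch, and the die is held still above the inspection camera at my measured target pose; the judge's result was not shown.

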